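# Stack loose sprockets on the holding spindle and cap them

## Task

Put the three loose sprockets over the post of the holding spindle, collars up, the largest at the bottom, then the middle one, then the smallest, and finish with the end cap on top over the post's tip. Each must lie flat on the one below; let go of everything and leave the grease tub, the tape roll and the socket where they stand.

Things in the scene. Friction and masses are not known exactly. Their poses are not given: they have to be found in the camera images.
- spindle: Fixed holding spindle: dark plate 84x84x8 mm with corner screws, round seat 48 mm across (top 12 mm above the mat), upright metal post 20 mm thick to height 58 mm, tapering to 10 mm at its top, 64 mm high. Origin: centre of the plate's underside, z up along the post. Parts drop on with 4 mm play and rest on each other: the undersides of the four, in order, end 12, 26, 40, 54 mm high.
- sprocket_large: Loose steel sprocket lying flat, the largest: dark toothed disc 68 mm across the tooth tips (17 teeth), 4 mm thick, with a bright round collar 38 mm across on top of it, 10 mm higher (14 mm in all); round through hole of 28 mm. Collar and hole are alike on all three. Origin: centre of the underside, z up out of the collar. Grip it by the collar.
- sprocket_medium: Loose steel sprocket lying flat, the middle one: dark toothed disc 58 mm across the tooth tips (14 teeth), 4 mm thick, with a bright round collar 38 mm across on top of it, 10 mm higher (14 mm in all); round through hole of 28 mm. Collar and hole are alike on all three. Origin: centre of the underside, z up out of the collar. Grip it by the collar.
- sprocket_small: Loose steel sprocket lying flat, the smallest: dark toothed disc 48 mm across the tooth tips (11 teeth), 4 mm thick, with a bright round collar 38 mm across on top of it, 10 mm higher (14 mm in all); round through hole of 28 mm. Collar and hole are alike on all three. Origin: centre of the underside, z up out of the collar. Grip it by the collar.
- end_cap: Loose round end cap, standing on the 2 mm thick mat like the sprockets: a bare aluminium skirt 40 mm in diameter and 18 mm high, with a black round grip knob 22 mm in diameter on top of it, 36 mm high in all (the wide part of the knob from 22 to 36 mm). Below it is hollow: a hole of 28 mm, 14 mm deep, that goes over the post's tip. Origin at the centre of the underside, z up through the knob.
- grease_tub: Bystander: round white tub with a screw lid, 64 mm across, 46 mm high, standing loose. Origin at the centre of its underside.
- tape_roll: Bystander: yellow roll of rim tape lying flat, 68 mm across, 21 mm high, loose. Origin at the centre of its underside.
- lockring_tool: Bystander: light grey steel socket (lockring tool) standing loose, 28 mm across, 34 mm high. Origin at the centre of its underside.
Not all that is in view belongs to the job. Leave any brown look-alike of the sprocket_large alone.

How it is judged:
On the way, in this order (a step that is already met when the one before it is completed fails the run):
1. the large sprocket lies in its place on the spindle (horizontal distance between sprocket_large and spindle below 0.009 m and z of sprocket_large in the frame of spindle between 0.009 and 0.015 m and angle between sprocket_large's own z axis and vertical below 0.12 rad), for 0.2 s.
2. the middle sprocket lies in its place on the spindle (horizontal distance between sprocket_medium and spindle below 0.009 m and z of sprocket_medium in the frame of spindle between 0.023 and 0.029 m and angle between sprocket_medium's own z axis and vertical below 0.12 rad), for 0.2 s.
3. the small sprocket lies in its place on the spindle (horizontal distance between sprocket_small and spindle below 0.009 m and z of sprocket_small in the frame of spindle between 0.037 and 0.043 m and angle between sprocket_small's own z axis and vertical below 0.12 rad), for 0.2 s.
4. the end cap lies in its place on the spindle (horizontal distance between end_cap and spindle below 0.009 m and z of end_cap in the frame of spindle between 0.051 and 0.057 m and angle between end_cap's own z axis and vertical below 0.12 rad), for 0.2 s.
At the end, for the whole second after the job is handed in: On the spindle's post, from the bottom: large, middle and small sprocket, then the end cap, undersides 12, 26, 40 and 54 mm above the spindle's underside (each within 3 mm), axes within 9 mm of the post's, upright within 0.12 rad (collars up), all at rest (all of step 1 and all of step 2 and all of step 3 and all of step 4 and linear speed of each of sprocket_large, sprocket_medium, sprocket_small, end_cap below 0.02 m/s); the robot touches nothing.
It fails at once if the grease tub is shifted by more than 25 mm or tipped over (distance of grease_tub from where it was at the start of the episode above 0.025 m or angle between grease_tub's own z axis and vertical above 0.4 rad).
It fails at once if the tape roll is shifted by more than 25 mm or tipped over (distance of tape_roll from where it was at the start of the episode above 0.025 m or angle between tape_roll's own z axis and vertical above 0.4 rad).
It fails at once if the lockring tool is shifted by more than 25 mm or tipped over (distance of lockring_tool from where it was at the start of the episode above 0.025 m or angle between lockring_tool's own z axis and vertical above 0.4 rad).
It also fails if it takes over 93 s, if anything falls off the work surface, if the arm or the gripper's body presses on something with over 40 N, if the wrist force passes 120 N, or if a joint passes its speed limit or range.

## Robot

A 6-joint arm with a two-finger parallel gripper is mounted at the origin on a cart in front of the work surface, level with it; the furniture and walls round the work are solid. World frame = base frame: x ahead of the robot, y to its left, z up, the work surface at z = 0. Lengths are in m, angles in rad, forces in N, time in s.
With the tool pointing down it reaches from about 0.375 to 0.9 m from the base axis. Payload 3.1 kg.
Tool frame: the origin (TCP) lies on the front face of the gripper's body, between the roots of the fingers; the fingertips stand 70 mm ahead of it and the grasp point (between the pads) lies 51 mm ahead of it; z points along the fingers, y is the line along which they close (so a half turn about z gives the same grasp; the last joint's range is limited). The gripper opens to 87 mm and grips with 3 to 60 N. Pads are 19 mm wide; open, the fingers measure 117 mm over their backs; the gripper's body (75 mm by 190 mm) begins 51 mm behind the grasp point.
Start: joints at [-1.409, 0.527, 1.433, -0, 1.181, -0.178], TCP at [0.208, -0.589, 0.292] pointing down, gripper open.
Joint ranges: [-3.08, 3.08], [-0.75, 2.2], [0.22, 2.44], [-1.43, 4.57], [0, 2.65], [-2.85, 2.85]. Speed limits (rad/s): [2.79, 2.79, 3.14, 3.14, 3.14, 3.14].

## Interface

Orientations are given as a unit quaternion [x, y, z, w].
In Python, from rig import robot, cams, ticket gives the robot as it stands. The module is installed in compiled form; this text tells all that it offers.
- The arm moves only by the shell command python3 -m crank 'ROWS' [FORCE]. ROWS is JSON, a list of rows, each a list of 7 numbers: the shift along the tool's x, y, z in cm, then the turn, a rotation vector about the tool's x, y, z in rad, then the closure, from 0 (fully open) to 1 (shut). A call has 1 to 5 rows; each row shifts and turns the commanded pose from where the row before left it, along the tool's axes as they then stand; what a row does not reach is not made up. A row lasts 1/8 s, in which the tool goes at most 62.5 mm and 10.7 degrees, less where a joint would pass 70% of its speed; a pose out of reach is approached as far as the arm can. A call is refused whole if a number of a shift passes 6.25 or a number of a turn 0.188, either way. A call with a gripper value outside its range is refused whole. The fingers move at their own pace and stop on an object; FORCE is the grip in N (left out, the last holds). Time passes only in rows, so rows that do not move let the fingers close. It gives the time, the measured TCP pose, the force, the opening and the grip force at its end, in the units of the state.
- robot.get_obs(): the state, without advancing time (a new reading comes with each control period).
- cams.camera(name): name is "side" or "top"; returns the picture (400x640x3 uint8, red, green, blue); there is no depth.
- cams.camera_info(name): a dict with "intrinsics" (3x3 intrinsics, pixels), "pose" (4x4, takes a point from camera to world coordinates). Camera axes: x right, y down, z forward; pixel columns grow to the right and rows downward; lengths in m; the calibration is good to about 2 mm. A picture is of the moment at which its call begins. camera_info takes no time and is no camera call.
- ticket.hand_in(): hands the job in; it is judged then, once.
The state is a dict: "time": time; "q": joint angles; "joint_velocities": joint speeds; "joint_torque": joint torques, N m; "position": TCP position; "tool_rot": TCP orientation; "ft_force": force on the tool from outside, world axes, zero at the start; "moment": the same for the moment, N m; "grip_width": finger opening in m; "grip_force": force on a finger pad.
Only numpy, scipy, OpenCV 4.12 (cv2) and the standard library are available. Lean on these libraries where they do the work, as an engineer would, in place of code of your own. Each camera call takes 0.05 s, during which the arm holds its last target. There are 200 camera calls.

## Working session

There is one attempt and no reset: what is moved stays moved. The work goes in short steps, Python scripts to look and compute and a shell command to move; the robot and the scene stay as the last step left them, time stands still between calls to the robot, and variables do not carry over. Pictures are saved under pics/ and viewed, at most 14 in all, crops included, and the job is handed in when it is done.

```bash
mkdir -p pics
python3 - <<'E'
from rig import robot,cams
import cv2,numpy as np
o=robot.get_obs()
print(o['time'],o['position'],o['tool_rot'],o['grip_width'])
for n in('top','side'):
    im=cams.camera(n); cv2.imwrite(f'pics/{n}0.png',im[:,:,::-1]); i=cams.camera_info(n); print(n,np.round(i['intrinsics'],1).tolist(),np.round(i['pose'],4).tolist())
E
```

```text
0.0 [ 0.20823969 -0.58868898  0.29129332] [ 9.85600238e-01  1.69088937e-01 -1.26276855e-05 -1.05000520e-03] 0.08694375909085096
top [[466.0, 0.0, 317.1], [0.0, 466.0, 199.2], [0.0, 0.0, 1.0]] [[-0.026, -0.993, 0.1152, 0.4194], [-0.9996, 0.0246, -0.0136, -0.2166], [0.0106, -0.1155, -0.9933, 1.0364], [0.0, 0.0, 0.0, 1.0]]
side [[388.2, 0.0, 321.9], [0.0, 388.2, 203.5], [0.0, 0.0, 1.0]] [[-0.9879, -0.085, 0.13, 0.4006], [-0.1541, 0.4331, -0.8881, 0.6835], [0.0192, -0.8973, -0.4409, 0.4766], [0.0, 0.0, 0.0, 1.0]]
```

View pics/top0.png

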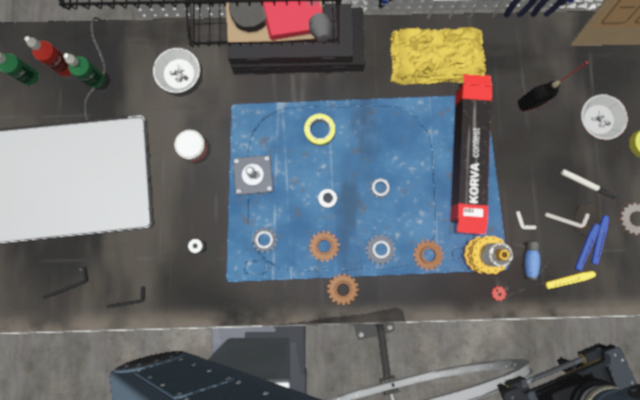

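View pics/side0.png

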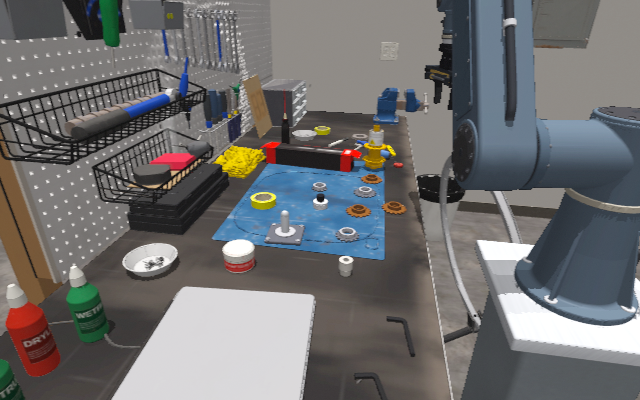

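The top view shows the spindle at (253,174), tub (190,146), tape (319,129), socket (195,246) and cap (327,198). The grey sprockets are at (264,240), (381,249) and (381,187). The brown look-alikes at (324,246), (428,255) and (343,290) are to be left alone. I'll size the grey ones and confirm them in an enlarged crop.

```bash
cat > h.py <<'E'
import cv2,numpy as np
from rig import robot,cams
def cast(n,px,z):
    i=cams.camera_info(n);K=np.array(i['intrinsics']);T=np.array(i['pose'])
    d=T[:3,:3]@np.linalg.solve(K,[px[0],px[1],1]);return T[:3,3]+d*(z-T[2,3])/d[2]
def proj(n,p):
    i=cams.camera_info(n);T=np.array(i['pose']);c=T[:3,:3].T@(np.array(p)-T[:3,3]);u=np.array(i['intrinsics'])@c;return u[:2]/u[2]
def shot(name,cam,box=None,f=1):
    im=np.ascontiguousarray(cams.camera(cam)[:,:,::-1])
    if box: c=im[box[1]:box[3],box[0]:box[2]]; cv2.imwrite(f'pics/{name}.png',cv2.resize(c,None,fx=f,fy=f,interpolation=cv2.INTER_CUBIC))
    return im
def blobs(mask,amin=15):
    out=[]
    for c in cv2.findContours(mask.astype(np.uint8),cv2.RETR_EXTERNAL,cv2.CHAIN_APPROX_NONE)[0]:
        if cv2.contourArea(c)>amin: out.append((cv2.minEnclosingCircle(c),cv2.boundingRect(c)))
    return out
E
python3 - <<'E'
from h import *
im=shot('crop','top',(225,110,465,310),3)
hsv=cv2.cvtColor(im,cv2.COLOR_BGR2HSV)
# non-blue things on the mat
for lab,m in (('bright',(hsv[...,1]<50)&(hsv[...,2]>130)),('nonblue',~((hsv[...,0]>95)&(hsv[...,0]<125)&(hsv[...,1]>90)))):
    m=m.copy(); m[:,:180]=0;m[:115]=0;m[275:]=0;m[:,450:]=0
    for (c,r),b in blobs(m):
        if b[2]<60:
            p=cast('top',c,.014); s=np.linalg.norm(cast('top',(c[0]+r,c[1]),.014)-p)*2
            q=(b[0]+b[2]/2-.5,b[1]+b[3]/2-.5); 
            print(lab,np.round(c,1),b,'diam mm',round(s*1e3),'xy',np.round(cast('top',q,.016)[:2],4))
E
```

```text
bright [194.8 245.6] (188, 239, 15, 15) diam mm 32 xy [0.442  0.0375]
bright [380.1 249.2] (366, 235, 29, 29) diam mm 63 xy [ 0.425  -0.3647]
bright [264.1 239.2] (252, 228, 25, 24) diam mm 53 xy [ 0.4522 -0.1124]
bright [327.3 198. ] (318, 189, 20, 19) diam mm 43 xy [ 0.5398 -0.2535]
bright [379.8 187.3] (370, 178, 20, 20) diam mm 44 xy [ 0.5604 -0.3693]
bright [252.9 174.9] (233, 156, 40, 39) diam mm 110 xy [ 0.5952 -0.0888]
bright [189.1 144. ] (180, 129, 25, 31) diam mm 68 xy [0.6685 0.0451]
bright [319.6 128.3] (309, 120, 22, 20) diam mm 49 xy [ 0.695  -0.2399]
nonblue [427.5 273.5] (406, 273, 44, 2) diam mm 94 xy [ 0.3695 -0.4657]
nonblue [429.5 254. ] (412, 238, 33, 34) diam mm 79 xy [ 0.4104 -0.469 ]
nonblue [379.5 251. ] (365, 234, 31, 35) diam mm 76 xy [ 0.4207 -0.3646]
nonblue [323.7 245.7] (308, 230, 33, 33) diam mm 72 xy [ 0.4347 -0.2428]
nonblue [246.8 219.8] (242, 215, 11, 11) diam mm 30 xy [ 0.4957 -0.0758]
nonblue [421.5 213.2] (419, 211, 6, 6) diam mm 12 xy [ 0.5003 -0.4595]
nonblue [266.7 230.6] (251, 210, 27, 43) diam mm 97 xy [ 0.4707 -0.1127]
nonblue [361. 206.] (358, 200, 8, 13) diam mm 28 xy [ 0.5202 -0.3279]
nonblue [326.9 196.9] (316, 188, 23, 21) diam mm 49 xy [ 0.5399 -0.2524]
nonblue [379.6 187.6] (369, 177, 22, 22) diam mm 48 xy [ 0.5604 -0.3693]
nonblue [294. 180.] (291, 177, 6, 7) diam mm 14 xy [ 0.5818 -0.1793]
nonblue [286.5 175.5] (282, 165, 6, 22) diam mm 47 xy [ 0.5924 -0.1596]
nonblue [275.5 167.5] (275, 160, 5, 16) diam mm 33 xy [ 0.6108 -0.1433]
nonblue [252.5 174.5] (233, 155, 41, 41) diam mm 113 xy [ 0.5952 -0.0899]
nonblue [356. 151.] (353, 149, 7, 5) diam mm 14 xy [ 0.6439 -0.3201]
nonblue [245. 146.] (240, 143, 11, 6) diam mm 24 xy [ 0.6623 -0.0728]
nonblue [263.1 143. ] (260, 137, 8, 13) diam mm 28 xy [ 0.667  -0.1141]
nonblue [319.3 128.9] (303, 115, 33, 31) diam mm 75 xy [ 0.6939 -0.2388]
nonblue [205.  194.5] (180, 115, 52, 160) diam mm 367 xy [0.5542 0.0149]
```

View pics/crop.png

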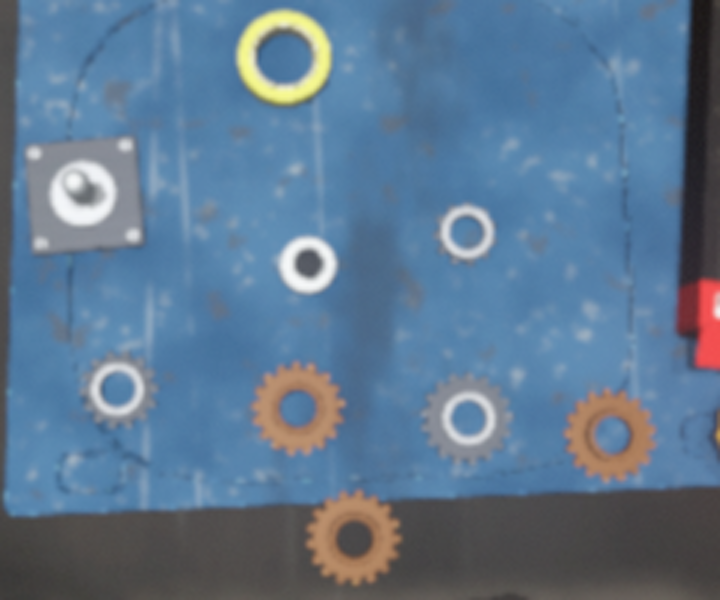

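Three grey candidates:

| Pixel | Size across the tips | Match |
|---|---|---|
| (381,249) | about 66 mm | large |
| (264,240) | about 55 mm | medium |
| (381,187) | about 46 mm | small |

The crop shows all three with bright collars up. The brown ones are decoys. Next I'll measure the collar centres.

```bash
cat > m.py <<'E'
from h import *
im=shot('x','top')
im4=cv2.resize(im,None,fx=4,fy=4,interpolation=cv2.INTER_CUBIC)
g=im4.min(2)
o=robot.get_obs();
for n,(u,v),z,t in(('large',(381,249),.016,175),('med',(264,240),.016,175),('small',(381,187),.016,175),('cap skirt',(327,198),.020,175),('seat',(253,175),.014,175)):
    x0,y0=4*(u-18),4*(v-18); w=g[y0:y0+144,x0:x0+144]
    B=[b for b in blobs(w>t,300)]
    for (c,r),b in B:
        q=((x0+b[0]+(b[2]-1)/2)/4-.375,(y0+b[1]+(b[3]-1)/2)/4-.375)
        p=cast('top',q,z); e=cast('top',(q[0]+b[2]/8,q[1]),z)
        print(n,np.round(q,1),'w,h px',b[2]/4,b[3]/4,'w mm',round(2e3*np.linalg.norm(e-p),1),'xy',np.round(p[:2],4))
E
python3 m.py
python3 - <<'E'
from h import *
im=shot('side1','side',(220,160,420,280),4)
E
```

```text
large [380.9 249. ] w,h px 17.75 17.5 w mm 38.8 xy [ 0.425  -0.3666]
med [263.6 239.4] w,h px 17.75 17.25 w mm 38.7 xy [ 0.4525 -0.1116]
small [380.2 186.8] w,h px 17.0 17.0 w mm 37.7 xy [ 0.562 -0.371]
cap skirt [327.  197.8] w,h px 19.0 18.5 w mm 41.8 xy [ 0.5399 -0.2522]
seat [252.1 174. ] w,h px 22.25 22.0 w mm 49.3 xy [ 0.5978 -0.0878]
```

View pics/side1.png

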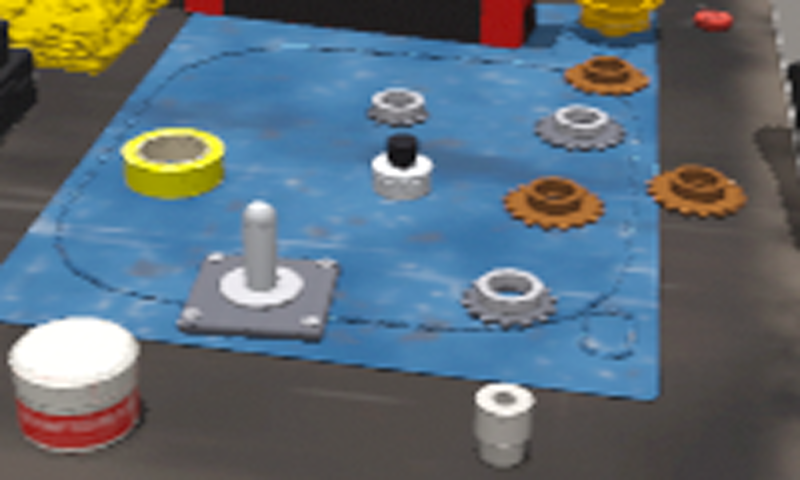

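```bash
python3 -m crank '[[0,0,0,0,0,0.17,0],[0,0,0,0,0,0.169,0]]' 30
```

```text
time: 0.5
position: [0.2083, -0.5891, 0.2921]
tool_rot: [1.0, -0.002, -0.0, -0.0]
ft_force: [0.4, -0.1, 1.2]
grip_width: 0.0867
grip_force: 0.0
```

The side view confirms all collars are up, with the cap standing, the post upright and nothing around the grasps. Moving over the large sprocket.

```bash
python3 -m crank '[[3.6,-3.7,1,0,0,0,0],[3.6,-3.7,1,0,0,0,0],[3.6,-3.7,1,0,0,0,0],[3.6,-3.7,1,0,0,0,0],[3.6,-3.7,1,0,0,0,0]]'; python3 -m crank '[[3.6,-3.7,1,0,0,0,0],[0,0,5,0,0,0,0],[0,0,0,0,0,0,0]]'
```

```text
time: 1.12
position: [0.3892, -0.4029, 0.242]
tool_rot: [1.0, 0.0, 0.0, 0.0]
ft_force: [0.2, -0.9, 0.4]
grip_width: 0.0869
grip_force: 0.0
time: 1.5
position: [0.423, -0.3645, 0.1793]
tool_rot: [1.0, 0.001, -0.003, -0.003]
ft_force: [-0.4, 0.7, -0.1]
grip_width: 0.0869
grip_force: 0.0
```

```bash
python3 -m crank '[[0.2,0.2,4,0,0,0,0],[0,0,4,0,0,0,0],[0,0,2,0,0,0,0],[0,0,0,0,0,0,0],[0,0,0,0,0,0,0]]'; python3 -m crank '[[0,0,0,0,0,0,0.6],[0,0,0,0,0,0,0.6],[0,0,0,0,0,0,0.6],[0,0,0,0,0,0,0.7],[0,0,0,0,0,0,0.7]]' 20;python3 -m crank '[[0,0,0,0,0,0,0.7],[0,0,0,0,0,0,0.7]]'
python3 - <<'E'
from h import *
shot('g1','side',(320,160,420,235),6)
E
```

```text
time: 2.12
position: [0.4266, -0.3704, 0.0839]
tool_rot: [1.0, -0.0, 0.001, 0.001]
ft_force: [-0.6, -0.1, -0.1]
grip_width: 0.0869
grip_force: 0.0
time: 2.75
position: [0.4262, -0.369, 0.0822]
tool_rot: [1.0, 0.0, -0.0, -0.0]
ft_force: [0.3, -1.0, -0.3]
grip_width: 0.0448
grip_force: 0.0
time: 3.0
position: [0.4261, -0.3688, 0.0822]
tool_rot: [1.0, 0.0, -0.0, -0.0]
ft_force: [0.4, 1.6, 0.8]
grip_width: 0.0366
grip_force: 20.0
```

View pics/g1.png

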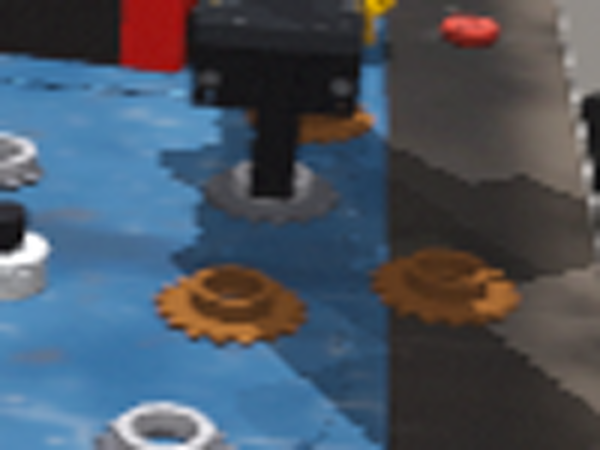

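The picture shows the fingers on the collar, but only about 4 mm deep. I'll regrip 3.5 mm lower.

```bash
python3 -m crank '[[0,0,0,0,0,0,0.4],[0,0,0,0,0,0,0.4],[0,0,0.35,0,0,0,0.4],[0,0,0,0,0,0,0.4],[0,0,0,0,0,0,0.7]]' 25; python3 -m crank '[[0,0,0,0,0,0,0.7],[0,0,0,0,0,0,0.7],[0,0,0,0,0,0,0.7],[0,0,0,0,0,0,0.7]]'; python3 -m crank '[[0,0,-3,0,0,0,0.7],[0,0,-5,0,0,0,0.7],[0,0,-5,0,0,0,0.7],[0,0,0,0,0,0,0.7]]'
python3 - <<'E'
from h import *
shot('g2','side',(300,100,420,190),6)
E
```

```text
time: 3.68
position: [0.4261, -0.3691, 0.0786]
tool_rot: [1.0, 0.0, -0.0, -0.0]
ft_force: [0.4, 0.2, -0.4]
grip_width: 0.0478
grip_force: 0.0
time: 4.18
position: [0.4262, -0.3691, 0.0787]
tool_rot: [1.0, 0.0, 0.0, 0.0]
ft_force: [-0.4, 0.7, -0.4]
grip_width: 0.037
grip_force: 25.0
time: 4.68
position: [0.4277, -0.3708, 0.2128]
tool_rot: [1.0, 0.0, 0.003, 0.004]
ft_force: [0.4, 0.6, -0.8]
grip_width: 0.0367
grip_force: 25.0
```

View pics/g2.png

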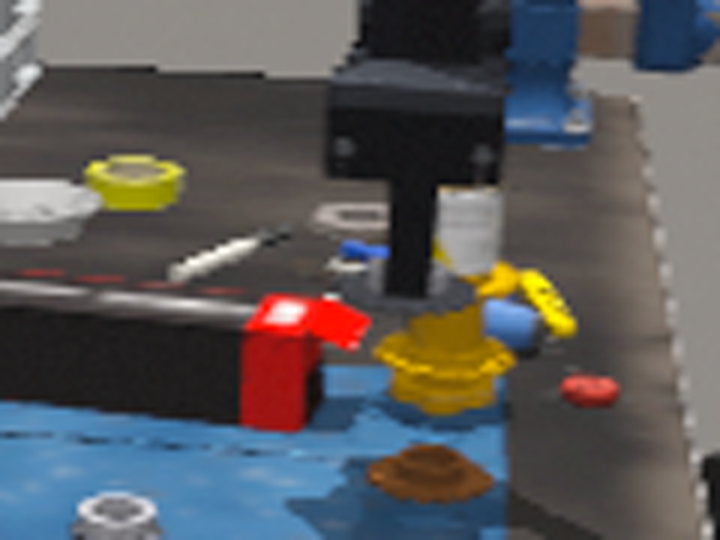

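Held level. Carrying it over the post.

```bash
python3 -m crank '[[2.9,-4.7,0,0,0,0,0.7],[2.9,-4.7,0,0,0,0,0.7],[2.9,-4.7,0,0,0,0,0.7],[2.9,-4.7,0,0,0,0,0.7]]'; python3 -m crank '[[2.8,-4.7,0,0,0,0,0.7],[2.8,-4.6,0,0,0,0,0.7],[0,0,3.5,0,0,0,0.7],[0,0,0,0,0,0,0.7],[0,0,0,0,0,0,0.7]]'
python3 - <<'E'
from h import *
im=shot('p1','side',(240,150,340,250),5)
print(proj('side',robot.get_obs()['position']-[0,0,.07]),proj('side',[.598,-.088,.066]))
E
```

```text
time: 5.22
position: [0.5416, -0.179, 0.2065]
tool_rot: [1.0, 0.0, -0.002, -0.001]
ft_force: [0.8, -1.0, -0.7]
grip_width: 0.0369
grip_force: 25.0
time: 5.85
position: [0.5973, -0.0883, 0.173]
tool_rot: [1.0, -0.0, -0.001, -0.0]
ft_force: [-0.2, -0.8, -0.2]
grip_width: 0.0372
grip_force: 25.0
[285.17508066 196.11097961] [285.39688743 211.13164388]
```

View pics/p1.png

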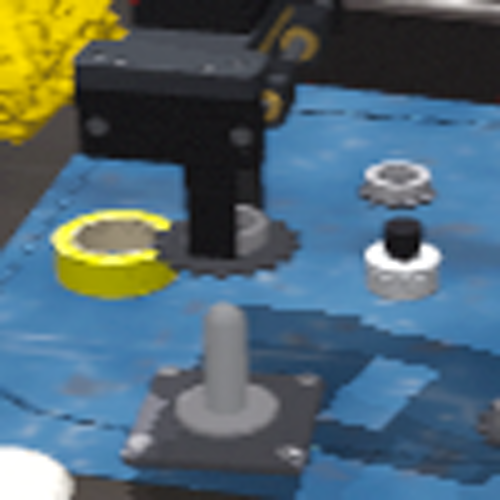

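The post tip at (285,211) matches the projected (0.598,-0.088), and the sprocket disc centre at column about 285.6 lines up with it. Lowering.

```bash
python3 -m crank '[[0,0,2,0,0,0,0.7],[0,0,1.5,0,0,0,0.7],[0,0,1.5,0,0,0,0.7],[0,0,1.5,0,0,0,0.7],[0,0,0,0,0,0,0.7]]'; python3 -m crank '[[0,0,1,0,0,0,0.7],[0,0,0.6,0,0,0,0.7],[0,0,0,0,0,0,0.7],[0,0,0,0,0,0,0.7]]'
```

```text
time: 6.52
position: [0.5971, -0.0877, 0.1073]
tool_rot: [1.0, 0.0, -0.001, -0.001]
ft_force: [0.3, -0.0, -1.1]
grip_width: 0.0367
grip_force: 25.0
time: 7.02
position: [0.5981, -0.0879, 0.0929]
tool_rot: [1.0, 0.0, 0.0, 0.0]
ft_force: [0.3, 0.0, -0.6]
grip_width: 0.0371
grip_force: 25.0
```

```bash
python3 -m crank '[[0,0,0.15,0,0,0,0.7],[0,0,0,0,0,0,0.7],[0,0,0,0,0,0,0.3],[0,0,0,0,0,0,0.2],[0,0,0,0,0,0,0.2]]'; python3 -m crank '[[0,0,-3,0,0,0,0.2],[0,0,-5,0,0,0,0.2],[0,0,-4,0,0,0,0],[-5,0.8,0,0,0,0,0],[-5,0.8,0,0,0,0,0]]';python3 -m crank '[[-4.6,0.8,0,0,0,0,0],[0,0,5.5,0,0,0,0],[0,0,0,0,0,0,0],[0,0,0,0,0,0,0]]'
python3 - <<'E'
from h import *
im=shot('p2','side',(240,150,400,260),5)
E
```

```text
time: 7.65
position: [0.5981, -0.088, 0.0914]
tool_rot: [1.0, 0.0, 0.0, 0.0]
ft_force: [-0.0, 0.5, 0.7]
grip_width: 0.0591
grip_force: 0.0
time: 8.28
position: [0.4973, -0.1042, 0.2121]
tool_rot: [1.0, 0.001, 0.001, 0.001]
ft_force: [0.1, 0.2, -0.8]
grip_width: 0.0855
grip_force: 0.0
time: 8.78
position: [0.4529, -0.1123, 0.1571]
tool_rot: [1.0, 0.001, 0.001, 0.0]
ft_force: [-0.1, -1.3, 0.2]
grip_width: 0.0874
grip_force: 0.0
```

View pics/p2.png

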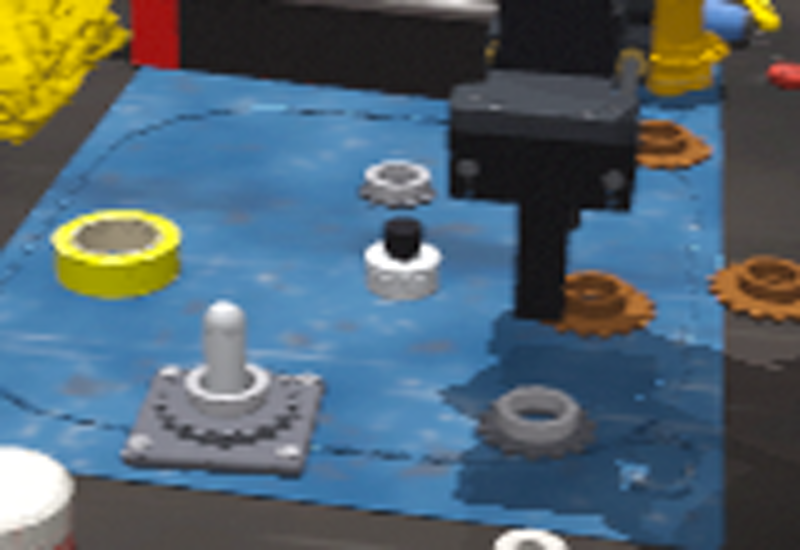

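The large sprocket sits flat on the seat at crop (225,385). The gripper is over the medium one. Grasp and lift it.

```bash
python3 -m crank '[[0,0,4,0,0,0,0],[0,0,3,0,0,0,0.2],[0,0,0.85,0,0,0,0.2],[0,0,0,0,0,0,0.2],[0,0,0,0,0,0,0.7]]' 25; python3 -m crank '[[0,0,0,0,0,0,0.7],[0,0,0,0,0,0,0.7],[0,0,0,0,0,0,0.7],[0,0,0,0,0,0,0.7],[0,0,0,0,0,0,0.7]]'; python3 -m crank '[[0,0,-3,0,0,0,0.7],[0,0,-5,0,0,0,0.7],[0,0,-4,0,0,0,0.7],[0,0,0,0,0,0,0.7],[0,0,0,0,0,0,0.7]]'
python3 - <<'E'
from h import *
im=shot('g3','side',(300,160,400,260),5)
E
```

```text
time: 9.45
position: [0.4528, -0.1123, 0.079]
tool_rot: [1.0, 0.001, 0.001, 0.001]
ft_force: [-0.6, 0.2, 0.4]
grip_width: 0.0655
grip_force: 0.0
time: 10.07
position: [0.4521, -0.1121, 0.078]
tool_rot: [1.0, 0.0, 0.0, 0.0]
ft_force: [-0.3, -0.1, 4.5]
grip_width: 0.0368
grip_force: 25.0
time: 10.7
position: [0.4513, -0.1117, 0.197]
tool_rot: [1.0, 0.0, -0.001, -0.0]
ft_force: [0.1, 1.3, -1.1]
grip_width: 0.037
grip_force: 25.0
```

View pics/g3.png

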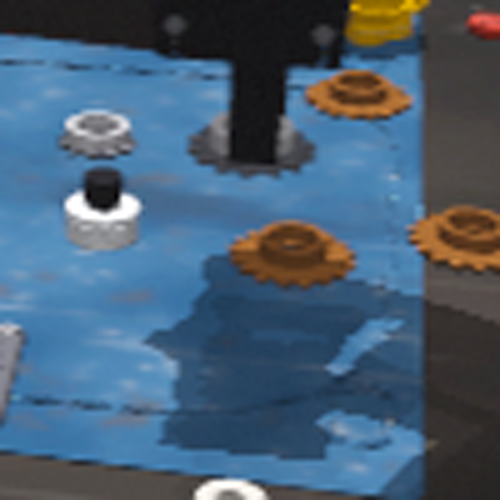

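The medium sprocket is held level. Carry, check the pose, lower.

```bash
python3 -m crank '[[4.9,-0.8,0,0,0,0,0.7],[4.9,-0.8,0,0,0,0,0.7],[4.9,-0.8,0,0,0,0,0.7],[0,0,0,0,0,0,0.7],[0,0,0,0,0,0,0.7]]'; python3 -m crank '[[0,0,2,0,0,0,0.7],[0,0,2,0,0,0,0.7],[0,0,1.5,0,0,0,0.7],[0,0,0,0,0,0,0.7]]'
```

```text
time: 11.38
position: [0.5972, -0.0874, 0.1954]
tool_rot: [1.0, 0.001, -0.003, -0.001]
ft_force: [-1.1, -0.3, -0.7]
grip_width: 0.0374
grip_force: 25.0
time: 11.88
position: [0.5971, -0.0878, 0.1412]
tool_rot: [1.0, 0.0, -0.002, -0.001]
ft_force: [-0.9, -0.7, -0.5]
grip_width: 0.0369
grip_force: 25.0
```

```bash
python3 -m crank '[[0,0,1.2,0,0,0,0.7],[0,0,1.2,0,0,0,0.7],[0,0,0.8,0,0,0,0.7],[0,0,0.3,0,0,0,0.7],[0,0,0,0,0,0,0.7]]'; python3 -m crank '[[0,0,0.1,0,0,0,0.7],[0,0,0,0,0,0,0.7],[0,0,0,0,0,0,0.3],[0,0,0,0,0,0,0.2],[0,0,0,0,0,0,0.2]]'; python3 -m crank '[[0,0,-3,0,0,0,0.2],[0,0,-5,0,0,0,0.2],[0,0,-2,0,0,0,0],[0,0,0,0,0,0,0]]'
```

```text
time: 12.5
position: [0.5989, -0.0879, 0.1075]
tool_rot: [1.0, 0.0, -0.0, -0.0]
ft_force: [-0.4, 0.5, -1.1]
grip_width: 0.037
grip_force: 25.0
time: 13.12
position: [0.599, -0.088, 0.1069]
tool_rot: [1.0, 0.0, 0.0, 0.0]
ft_force: [0.9, -0.7, 0.3]
grip_width: 0.0593
grip_force: 0.0
time: 13.62
position: [0.6, -0.0882, 0.2088]
tool_rot: [1.0, 0.0, 0.002, 0.001]
ft_force: [-0.6, -0.5, -0.2]
grip_width: 0.0818
grip_force: 0.0
```

```bash
python3 -m crank '[[-0.75,5.66,0,0,0,0,0],[-0.75,5.66,0,0,0,0,0],[-0.75,5.66,0,0,0,0,0],[-0.75,5.66,0,0,0,0,0],[-0.75,5.66,0,0,0,0,0]]'; python3 -m crank '[[0,0,5,0,0,0,0],[0,0,0,0,0,0,0],[0,0,0,0,0,0,0]]'
python3 - <<'E'
from h import *
im=shot('p3','side',(240,150,400,260),5)
E
```

```text
time: 14.25
position: [0.5605, -0.3722, 0.2046]
tool_rot: [1.0, 0.0, -0.001, -0.001]
ft_force: [0.9, -0.1, 0.6]
grip_width: 0.0868
grip_force: 0.0
time: 14.62
position: [0.5617, -0.3701, 0.1564]
tool_rot: [1.0, 0.001, -0.001, -0.001]
ft_force: [0.5, -0.4, 1.2]
grip_width: 0.0872
grip_force: 0.0
```

View pics/p3.png

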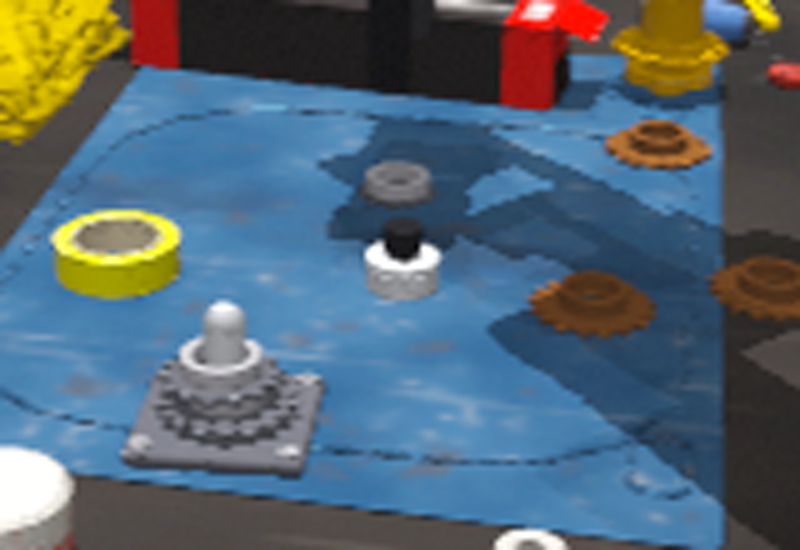

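The medium sprocket lies flat on the large one at crop (222,350). Grasping the small one.

```bash
python3 -m crank '[[0,0,4,0,0,0,0.1],[0,0,3,0,0,0,0.2],[0,0,0.85,0,0,0,0.2],[0,0,0,0,0,0,0.2],[0,0,0,0,0,0,0.7]]' 25; python3 -m crank '[[0,0,0,0,0,0,0.7],[0,0,0,0,0,0,0.7],[0,0,0,0,0,0,0.7],[0,0,0,0,0,0,0.7],[0,0,0,0,0,0,0.7]]'; python3 -m crank '[[0,0,-3,0,0,0,0.7],[0,0,-5,0,0,0,0.7],[0,0,-5,0,0,0,0.7],[0,0,0,0,0,0,0.7],[0,0,0,0,0,0,0.7]]'
```

```text
time: 15.3
position: [0.5627, -0.3716, 0.0802]
tool_rot: [1.0, 0.001, 0.001, 0.001]
ft_force: [0.2, 0.1, 1.2]
grip_width: 0.0653
grip_force: 0.0
time: 15.92
position: [0.5618, -0.3711, 0.0786]
tool_rot: [1.0, 0.0, 0.0, 0.0]
ft_force: [-0.6, 0.8, 3.1]
grip_width: 0.0371
grip_force: 25.0
time: 16.55
position: [0.5611, -0.3704, 0.2075]
tool_rot: [1.0, 0.0, -0.001, -0.001]
ft_force: [0.4, 1.0, -1.4]
grip_width: 0.0371
grip_force: 25.0
```

```bash
python3 -m crank '[[0.73,-5.66,0,0,0,0,0.7],[0.73,-5.66,0,0,0,0,0.7],[0.73,-5.66,0,0,0,0,0.7],[0.73,-5.66,0,0,0,0,0.7],[0.73,-5.66,0,0,0,0,0.7]]'; python3 -m crank '[[0,0,2,0,0,0,0.7],[0,0,2,0,0,0,0.7],[0,0,0,0,0,0,0.7],[0,0,0,0,0,0,0.7]]'
python3 - <<'E'
from h import *
im=shot('p4','side',(240,150,340,250),5)
print(robot.get_obs()['position'],proj('side',robot.get_obs()['position']-[0,0,.07]))
E
```

```text
time: 17.18
position: [0.5967, -0.0858, 0.2058]
tool_rot: [1.0, 0.0, -0.002, -0.001]
ft_force: [0.1, 0.2, -1.6]
grip_width: 0.0371
grip_force: 25.0
time: 17.68
position: [0.5976, -0.088, 0.1675]
tool_rot: [1.0, 0.0, -0.001, -0.0]
ft_force: [0.6, -0.0, -1.0]
grip_width: 0.037
grip_force: 25.0
[ 0.59798912 -0.08821472  0.16813925] [285.10722559 198.46068689]
```

View pics/p4.png

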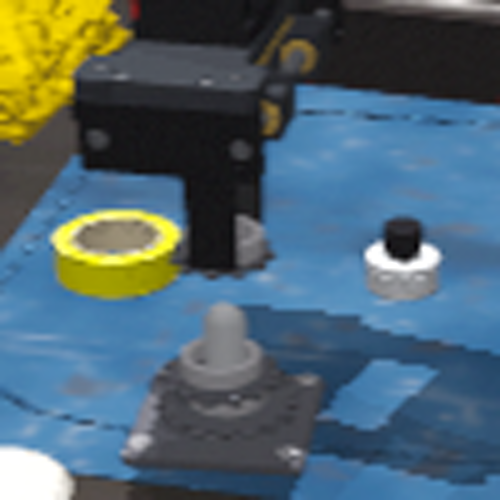

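The small sprocket's centre (about 222) lines up with the post tip (225). Lowering.

```bash
python3 -m crank '[[0,0,1.5,0,0,0,0.7],[0,0,1.2,0,0,0,0.7],[0,0,1.2,0,0,0,0.7],[0,0,0.7,0,0,0,0.7],[0,0,0,0,0,0,0.7]]'; python3 -m crank '[[0,0,0.2,0,0,0,0.7],[0,0,0,0,0,0,0.7],[0,0,0,0,0,0,0.3],[0,0,0,0,0,0,0.2],[0,0,0,0,0,0,0.2]]'; python3 -m crank '[[0,0,-3,0,0,0,0.2],[0,0,-5,0,0,0,0.2],[0,0,0,0,0,0,0],[0,0,0,0,0,0,0]]'
```

```text
time: 18.35
position: [0.5976, -0.0878, 0.1214]
tool_rot: [1.0, 0.0, -0.001, -0.0]
ft_force: [0.8, 0.7, -1.8]
grip_width: 0.037
grip_force: 25.0
time: 18.98
position: [0.5981, -0.088, 0.1205]
tool_rot: [1.0, 0.0, 0.0, 0.0]
ft_force: [-0.1, 0.5, 0.7]
grip_width: 0.0595
grip_force: 0.0
time: 19.48
position: [0.5976, -0.0878, 0.2002]
tool_rot: [1.0, 0.0, -0.0, -0.0]
ft_force: [-0.2, 0.2, 0.0]
grip_width: 0.0821
grip_force: 0.0
```

```bash
python3 -m crank '[[-1.92,5.48,0,0,0,0,0],[-1.92,5.48,0,0,0,0,0],[-1.92,5.48,0,0,0,0,0],[0,0,5,0,0,0,0],[0,0,0,0,0,0,0]]'; python3 -m crank '[[0,0,0,0,0,0,0.3]]'
python3 - <<'E'
from h import *
im=shot('p5','side',(240,130,380,250),5)
print(robot.get_obs()['position'])
E
```

```text
time: 20.1
position: [0.5369, -0.251, 0.1455]
tool_rot: [1.0, -0.0, -0.005, -0.004]
ft_force: [-0.4, 0.7, 0.5]
grip_width: 0.087
grip_force: 0.0
time: 20.23
position: [0.5404, -0.2516, 0.15]
tool_rot: [1.0, 0.001, -0.001, -0.001]
ft_force: [-0.3, 0.2, 1.1]
grip_width: 0.0824
grip_force: 0.0
[ 0.54106242 -0.25179444  0.15090397]
```

View pics/p5.png

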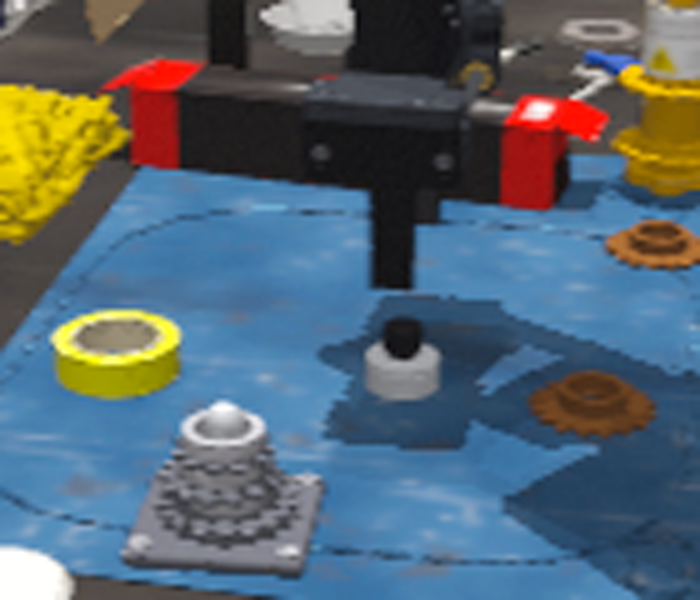

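The small sprocket lies flat on the stack, with the post tip at crop (222,412). The gripper is above the cap knob at (403,335). Grasping the knob.

```bash
python3 -m crank '[[0,0,3,0,0,0,0.4],[0,0,2.3,0,0,0,0.4],[0,0,0.3,0,0,0,0.4],[0,0,0,0,0,0,0.4],[0,0,0,0,0,0,0.9]]' 20; python3 -m crank '[[0,0,0,0,0,0,0.9],[0,0,0,0,0,0,0.9],[0,0,0,0,0,0,0.9],[0,0,0,0,0,0,0.9],[0,0,0,0,0,0,0.9]]'; python3 -m crank '[[0,0,-3,0,0,0,0.9],[0,0,-5,0,0,0,0.9],[0,0,-3,0,0,0,0.9],[0,0,0,0,0,0,0.9],[0,0,0,0,0,0,0.9]]'
```

```text
time: 20.9
position: [0.5413, -0.2526, 0.0957]
tool_rot: [1.0, 0.001, 0.001, 0.001]
ft_force: [-0.1, -0.3, 0.1]
grip_width: 0.0482
grip_force: 0.0
time: 21.52
position: [0.5405, -0.2525, 0.0944]
tool_rot: [1.0, 0.0, 0.0, 0.0]
ft_force: [-0.3, -0.2, 2.8]
grip_width: 0.021
grip_force: 20.0
time: 22.15
position: [0.5397, -0.2519, 0.2031]
tool_rot: [1.0, 0.0, -0.001, -0.001]
ft_force: [0.4, -1.2, -1.0]
grip_width: 0.0209
grip_force: 20.0
```

```bash
python3 -m crank '[[1.92,-5.48,0,0,0,0,0.9],[1.92,-5.48,0,0,0,0,0.9],[1.92,-5.48,0,0,0,0,0.9],[0,0,2.5,0,0,0,0.9],[0,0,0,0,0,0,0.9]]'; python3 -m crank '[[0,0,0,0,0,0,0.9],[0,0,0,0,0,0,0.9]]'
python3 - <<'E'
from h import *
im=shot('p6','side',(240,150,340,250),5)
E
```

```text
time: 22.78
position: [0.5957, -0.0863, 0.1756]
tool_rot: [1.0, 0.001, -0.004, -0.001]
ft_force: [0.3, -0.2, -1.3]
grip_width: 0.0213
grip_force: 20.0
time: 23.02
position: [0.5981, -0.089, 0.1796]
tool_rot: [1.0, -0.0, 0.0, 0.0]
ft_force: [0.6, -0.2, -1.2]
grip_width: 0.0209
grip_force: 20.0
```

View pics/p6.png

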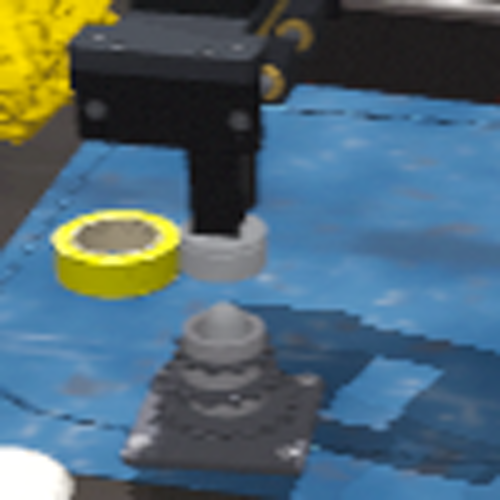

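The cap centre (about 225) is over the post tip (225). Lower and release.

```bash
python3 -m crank '[[0,0,1.2,0,0,0,0.9],[0,0,1,0,0,0,0.9],[0,0,0.7,0,0,0,0.9],[0,0,0,0,0,0,0.9],[0,0,0,0,0,0,0.9]]'; python3 -m crank '[[0,0,0.1,0,0,0,0.9],[0,0,0,0,0,0,0.9],[0,0,0,0,0,0,0.6],[0,0,0,0,0,0,0.4],[0,0,0,0,0,0,0.4]]'; python3 -m crank '[[0,0,-2,0,0,0,0.4],[0,0,-5,0,0,0,0.4],[0,0,-5,0,0,0,0],[-5,0,0,0,0,0,0],[-5,0,0,0,0,0,0]]'; python3 -m crank '[[-3,0,0,0,0,0,0],[0,0,0,0,0,0,0],[0,0,0,0,0,0,0]]'
python3 - <<'E'
from h import *
im=shot('end','side',(200,150,400,290),4)
E
```

```text
time: 23.7
position: [0.598, -0.0879, 0.1502]
tool_rot: [1.0, 0.0, 0.0, -0.0]
ft_force: [0.1, 0.1, -0.4]
grip_width: 0.021
grip_force: 20.0
time: 24.32
position: [0.598, -0.088, 0.1494]
tool_rot: [1.0, 0.0, 0.0, 0.0]
ft_force: [0.8, -0.8, -0.2]
grip_width: 0.0433
grip_force: 0.0
time: 24.95
position: [0.4973, -0.0881, 0.2702]
tool_rot: [1.0, 0.001, 0.001, 0.001]
ft_force: [-1.4, -0.8, -0.4]
grip_width: 0.0744
grip_force: 0.0
time: 25.32
position: [0.4693, -0.0885, 0.2697]
tool_rot: [1.0, 0.0, 0.001, 0.0]
ft_force: [-0.4, 0.7, -0.3]
grip_width: 0.0869
grip_force: 0.0
```

View pics/end.png

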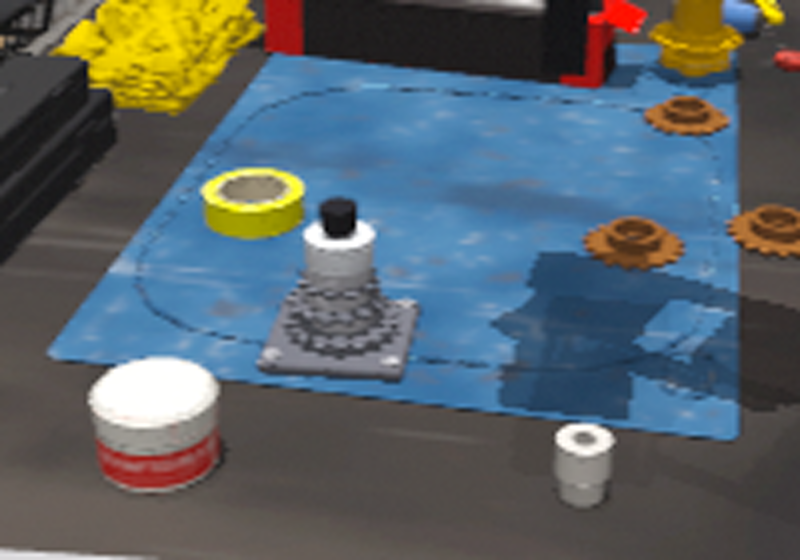

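The stack is complete with the cap level on top at crop (340,240). The gripper is clear and the bystanders are undisturbed.

```bash
python3 -c "
from rig import ticket
print(ticket.hand_in())"
```

```text
the job is handed in; nothing more can be done
None
```

The large, medium and small sprockets are stacked collars up on the post with the end cap on top, nothing is gripped, and the bystanders stand where they were; I handed the job in at about 25 s, and the hand-in returned no verdict.

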